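# Sort the sealed soap tins into pass tray and quarantine locker

### The arm

A 7-joint arm with a two-finger parallel gripper is mounted at the origin on the work surface. World frame = base frame: x ahead of the robot, y to its left, z up, the work surface at z = 0. Lengths are in m, angles in rad, forces in N, time in s.
With the tool pointing down it reaches from about 0.4 to 0.875 m from the base axis. Payload 19.3 kg.
Tool frame: the origin (TCP) lies at the very end of the fingers, on their centre line; the grasp point (between the pads) lies 19 mm behind it; x points along the fingers, y is the direction in which the jaws open and shut, and the axes are right-handed (so a half turn about x gives the same grasp; the last joint's range is limited). The gripper opens to 85 mm and grips with 20 to 120 N. Pads are 22 mm wide; open, the fingers measure 114 mm over their backs; the gripper's body (76 mm by 85 mm) begins 54 mm behind the grasp point. The pads swing forward as they close: fully open they stand 13 mm farther back than shut.
Start: joints at [1.197, 0.521, -0.036, 1.599, 0.021, 1.021, -0.113], TCP at [0.187, -0.596, 0.231] pointing down, gripper open.
Joint ranges: [-2.91, 2.91], [-0.3, 2.13], [-1.5, 1.42], [0.17, 2.43], [-1.26, 4.41], [0.16, 1.93], [-2.52, 2.52]. Speed limits (rad/s): [1.89, 1.89, 2.39, 2.39, 3.01, 3.01, 3.01].

### API

Orientations are given as a 3x3 rotation matrix whose columns are the frame's x, y, z axes.
In Python, from rig import bot, cams, sign_off gives the robot as it stands.
- The arm moves only by the tool play_rows, never from a script. Its argument "targets" is a list of rows, each a list of 3 entries, a list of its own where there are three numbers: the shift along the tool's x, y, z in units of 40 mm (1.0 is 40 mm), then the turn, a rotation vector about the tool's x, y, z in rad, then the opening in per cent of the stroke, from 0 (shut) to 100 (fully open). A call has 1 to 5 rows; each row is the pose to reach, as a shift and turn from the pose commanded when the call began, along the tool's axes at that moment; what a row does not reach only later rows make up. A row lasts 1/10 s, in which the tool goes at most 50 mm and 8.59 degrees, less where a joint would pass 70% of its speed; a pose out of reach is approached as far as the arm can. A call with a gripper value outside its range is refused whole. The fingers move at their own pace and stop on an object; "newtons" is the grip in N (left out, the last holds). Time passes only in rows, so rows that repeat a pose let the fingers close. It gives the time, the measured TCP pose, the force and the opening at its end, in the units of the state.
- bot.sense(): the state, without advancing time (a new reading comes with each control period).
- cams.snapshot(name): name is "scene" or "side" or "wrist"; returns (picture, depth): 384x512x3 uint8, red, green, blue; 384x512 float32, m along the optical axis (not along the pixel's ray), 0 where there is no reading.
- cams.calibration(name): a dict with "fx", "fy", "cx", "cy" (pixels), "dist" ([k1, k2, p1, p2, k3] as OpenCV has them; the pictures are not rectified), "world_from_camera" (4x4, takes a point from camera to world coordinates). Camera axes: x right, y up, looking along -z (the intrinsics and any distortion apply to the point x, -y, -z); pixel columns grow to the right and rows downward; lengths in m; the calibration is good to about 2 mm. A picture is of the moment at which its call begins: read the wrist's pose just before it. calibration takes no time and is no camera call; for the wrist camera it gives the pose at the moment of the call.
- sign_off(): hands the job in, once; it reports no verdict.
The state is a dict: "time_s": time; "q": joint angles; "dq": joint speeds; "tau": joint torques, N m; "eef_pos": TCP position; "tool_rot": TCP orientation; "contact_force": force on the tool from outside, world axes, zero at the start; "wrist_torque": the same for the moment, N m; "width": opening from 0.0 (shut) to 1.0 (fully open).
Only numpy, scipy, OpenCV 4.12 (cv2) and the standard library are available. Lean on these libraries where they do the work, as an engineer would, in place of code of your own. Each camera call takes 0.05 s, during which the arm holds its last target. There are 200 camera calls.

### The job

Three round soap tins stand on the packing table, each with a coloured seal on its lid. Swing the red quarantine locker's door wide open, and slide the tins over the table to sort them: the red-sealed tin all the way into the locker, both green-sealed tins all the way into the green-floored pass tray. Keep the tins flat on the table, and leave the bottle, the carton and the soap loaf standing where they are.

Things in the scene. Friction and masses are not known exactly. Their poses are not given: they have to be found in the camera images.
- tin_red: Round soap tin, 100 mm across and 45 mm high, about 0.3 kg, standing flat: aluminium wall, black lid with a round 56 mm red seal on top. Too wide to grip. Origin: centre of its underside; z up.
- tin_green_a: Round soap tin, 100 mm across and 45 mm high, about 0.3 kg, standing flat: aluminium wall, black lid with a round 56 mm green seal on top. Too wide to grip. Origin: centre of its underside; z up.
- tin_green_b: Round soap tin, 100 mm across and 45 mm high, about 0.3 kg, standing flat: aluminium wall, black lid with a round 56 mm green seal on top. Too wide to grip. Origin: centre of its underside; z up.
- locker: Red quarantine locker, fixed; red floor level with the table, no sill. 150 mm deep (x), 156 wide (y), 66 high; walls 8 mm. Origin: centre of its footprint at table height. Mouth at x = -75 mm, shut by the door; inside: y -70 to +70, x -75 to +67. A clear 4 mm top covers only x = -13 to the back; nearer the mouth it is open above.
- locker_door (a joint): Door angle, rad: 0 shut, grows as the free edge swings out towards the robot, 1.57 at right angles to the front, at most 1.9. Light hinge, stays where left. Upright axis at the front corner of the locker's +y side. Panel 154 mm wide, 10 thick, from 4 to 64 mm above the table.
- door_hinge (a point): Point on the door's hinge axis, 45 mm up; at x = -76, y = +78 mm in the locker's frame. Axes turn with the door: at angle 0 parallel to the locker's; the panel runs from here along -y, its outer face at x = -10 mm.
- door_handle (a point): Middle of the door's handle, a straight level steel bar 90 mm long (door's y), 10 thick (x), 14 high, its centre 45 mm above the table. In the hinge frame at x = -55, y = -95 mm. 40 mm clear between bar and door face; a standoff near each end of the bar, 74 mm clear between them. Axes as the door's.
- pass_tray: Pass tray, fixed: three aluminium walls 8 mm thick, 32 mm high round a green floor level with the table (no sill), open on its -x side. 150 mm deep (x), 266 wide (y). Origin: centre of its footprint at table height; mouth at x = -75 mm; inside y -125 to +125, x -75 to +67. Holds two tins side by side.
- bottle: Teal bottle with a black cap, 66 mm across, 180 mm high, 0.5 kg, standing between and behind the nests; bystander. Origin: centre of its underside.
- carton: Brown cardboard soap carton with a black band, 60 x 60 x 60 mm; bystander. Origin: centre of its underside.
- loaf: Uncut soap loaf, clay and cream with a sage top, 180 mm long (x) by 70 mm wide (y), 70 mm high; bystander. Origin: centre of its underside.
Not all that is in view belongs to the job. What is shaped like the tin_red but blue or yellow is not meant. Leave any orange look-alike of the tin_green_a alone.

How it is judged:
By the outcome, as a careful person would: the job done as asked, in the order asked, and still so for the second after the job is handed in, with the robot touching nothing.
It also fails if it takes over 72 s, if anything falls off the work surface, if the arm or the gripper's body presses on something with over 40 N, if the wrist force passes 120 N, or if a joint passes its speed limit or range.

## Working session

There is one attempt and no reset: what is moved stays moved. The work goes in short steps, Python scripts to look and compute and a tool call to move; the robot and the scene stay as the last step left them, time stands still between calls to the robot, and variables do not carry over. Pictures are saved under pics/ and viewed, about 8 in all and at most 12, crops included, and the job is handed in when it is done.

Besides the shell and the picture viewer there is one more tool, called as name([rows], argument=value, ...), one row to a line, values as JSON. play_rows: Moves the arm, as the interface text tells. Its arguments: {"type":"object","properties":{"targets":{"type":"array","items":{"type":"array"}},"newtons":{"type":"number"}},"required":["targets"]}

```bash
ls; mkdir -p pics; python3 - <<'E'
from rig import bot,cams
import cv2,numpy as np
s=bot.sense();print(s['time_s'],s['eef_pos'],s['tool_rot'],s['width'])
for n in ['scene','side']:
    p,d=cams.snapshot(n);cv2.imwrite(f'pics/{n}0.png',p[:,:,::-1]);np.savez(f'{n}0.npz',p=p,d=d)
    c=cams.calibration(n);print(n,c['fx'],c['fy'],c['dist'],np.round(c['world_from_camera'],3).tolist())
E
```

```text
pics
0.0 [ 0.18684383 -0.59604703  0.23071982] [[-4.11100056e-04  2.99141253e-01 -9.54208752e-01]
 [ 1.10733944e-03 -9.54208111e-01 -2.99141529e-01]
 [-9.99999302e-01 -1.17961008e-03  6.10240996e-05]] 1.0026214214461928
scene 350.1464313452173 350.1464313452173 [-0.06147077  0.          0.          0.          0.        ] [[0.759, -0.404, 0.511, 1.075], [0.651, 0.454, -0.608, -0.712], [0.013, 0.794, 0.608, 0.684], [0.0, 0.0, 0.0, 1.0]]
side 488.78632693717026 488.78632693717026 [-0.06323866  0.          0.          0.          0.        ] [[-0.952, 0.159, -0.26, 0.209], [-0.304, -0.561, 0.77, 0.973], [-0.023, 0.813, 0.582, 0.854], [0.0, 0.0, 0.0, 1.0]]
```

View pics/scene0.png

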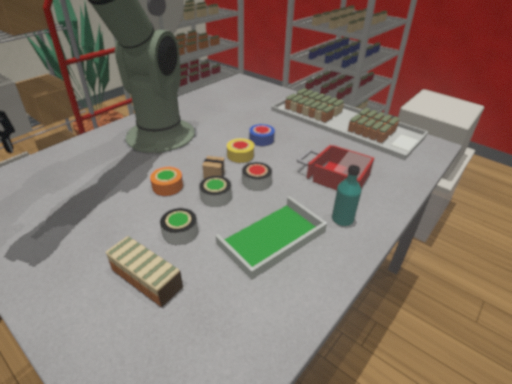

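View pics/side0.png

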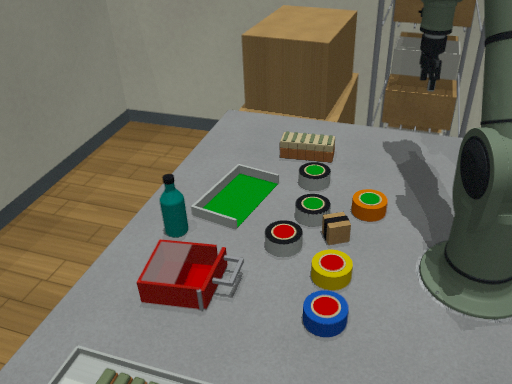

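Scene view: red-seal tin at about (257,170), green-seal tins at (215,187) and (180,222), green tray at (272,235), locker at (340,167) with its handle at (307,160). Blue, yellow and orange decoys sit nearer the robot. The carton is at (213,165), the loaf at (145,270) and the bottle at (346,198).

```bash
cat > h.py <<'E'
import numpy as np,cv2
from rig import bot,cams
def ray(c,uv):
    K=np.array([[c['fx'],0,c['cx']],[0,c['fy'],c['cy']],[0,0,1]])
    n=cv2.undistortPoints(np.array(uv,float).reshape(-1,1,2),K,np.array(c['dist']))[:,0]
    T=c['world_from_camera'];d=np.c_[n[:,0],-n[:,1],-np.ones(len(n))]
    return T[:3,3],d@T[:3,:3].T
def plane(c,uv,z):
    o,d=ray(c,uv);return o+d*((z-o[2])/d[:,2])[:,None]
def cloud(c,dep):
    v,u=np.mgrid[:384,:512];o,d=ray(c,np.c_[u.ravel(),v.ravel()])
    return (o+d*dep.ravel()[:,None]).reshape(384,512,3)
def hsv(p): return cv2.cvtColor(p,cv2.COLOR_RGB2HSV)
def col(p,name):
    h=hsv(p).astype(int);H,S,V=h[...,0],h[...,1],h[...,2]
    m={'red':((H<6)|(H>172))&(S>150)&(V>60),'green':(H>45)&(H<75)&(S>140)&(V>60),'teal':(H>80)&(H<100)&(S>120),
       'black':(V<45)}[name]
    return m.astype(np.uint8)
def blobs(m,amin=40):
    n,l,st,ce=cv2.connectedComponentsWithStats(m)
    return [(l==i,st[i],ce[i]) for i in range(1,n) if st[i,4]>=amin]
E
python3 - <<'E'
from h import *
for n in ['scene','side']:
    c=cams.calibration(n);f=np.load(n+'0.npz');p,d=f['p'],f['d'];C=cloud(c,d)
    for k in ['red','green','teal']:
        for m,st,ce in blobs(col(p,k)):
            P=C[m&(d>0)]
            if len(P)==0 or not(0.05<np.median(P[:,0])<1.3) : continue
            print(n,k,st[:5].tolist(),'z45',np.round(plane(c,[ce],.045)[0,:2],3),'med',np.round(np.median(P,0),3))
            if st[4]>900:
                z=P[:,2];q=P[(z<.01)] if k=='green' else P[(z>.055)&(z<.08)]
                if len(q)>10:
                    r=cv2.minAreaRect((q[:,:2]*1000).astype(np.float32));print('   rect',len(q),r,np.round(cv2.boxPoints(r)).tolist())
E
```

```text
scene red [391, 0, 121, 154, 12001] z45 [0.681 1.814] med [ 0.611  2.278 -0.068]
   rect 388 ((526.90234375, 2272.6181640625), (54.0809326171875, 721.0281372070312), 89.553955078125) [[166.0, 2248.0], [887.0, 2243.0], [888.0, 2297.0], [167.0, 2302.0]]
scene red [372, 57, 24, 20, 236] z45 [0.384 1.29 ] med [ 0.051  2.277 -0.276]
scene red [371, 87, 18, 16, 128] z45 [0.532 0.887] med [ 0.064  2.279 -0.518]
scene red [234, 142, 13, 6, 62] z45 [0.344 0.098] med [0.347 0.095 0.048]
scene red [325, 162, 12, 10, 77] z45 [0.659 0.193] med [0.634 0.256 0.003]
scene red [250, 166, 14, 8, 93] z45 [0.489 0.016] med [0.492 0.013 0.047]
scene green [159, 172, 13, 6, 60] z45 [ 0.292 -0.198] med [ 0.296 -0.2    0.047]
scene green [209, 182, 12, 6, 52] z45 [ 0.445 -0.131] med [ 0.448 -0.133  0.047]
scene green [228, 208, 84, 56, 2191] z45 [ 0.702 -0.191] med [ 0.677 -0.157  0.002]
   rect 2180 ((675.6315307617188, -145.91696166992188), (220.47193908691406, 108.0809326171875), 79.75827026367188) [[603.0, -245.0], [709.0, -264.0], [748.0, -47.0], [642.0, -28.0]]
scene green [170, 214, 16, 11, 124] z45 
[... 658 characters left out ...]
482 -0.307  0.047]
side green [203, 174, 75, 53, 1876] z45 [ 0.653 -0.107] med [ 0.676 -0.165  0.001]
   rect 1870 ((680.9780883789062, -161.40042114257812), (246.55245971679688, 145.41807556152344), 79.75688171386719) [[588.0, -270.0], [731.0, -296.0], [774.0, -53.0], [631.0, -27.0]]
side green [360, 193, 20, 11, 169] z45 [ 0.293 -0.202] med [ 0.293 -0.199  0.047]
side green [303, 198, 20, 11, 172] z45 [ 0.445 -0.134] med [ 0.444 -0.132  0.047]
side teal [160, 183, 28, 54, 1087] z45 [0.81  0.012] med [0.781 0.059 0.085]
   rect 176 ((779.7596435546875, 56.413665771484375), (61.4312858581543, 25.968351364135742), 37.16538619995117) [[747.0, 48.0], [763.0, 28.0], [812.0, 65.0], [796.0, 85.0]]
```

```bash
python3 - <<'E'
from h import *
c=cams.calibration('side');f=np.load('side0.npz');p,d=f['p'],f['d'];C=cloud(c,d)
# top-down, 2 px/mm... 1px=1mm, x right, y up; ortho raster of plane z=.045 & z=.066
def top(c,p,x0,x1,y0,y1,z,s):
    xs=np.arange(x0,x1,s);ys=np.arange(y1,y0,-s);X,Y=np.meshgrid(xs,ys)
    T=np.linalg.inv(c['world_from_camera']);P=np.c_[X.ravel(),Y.ravel(),0*X.ravel()+z]@T[:3,:3].T+T[:3,3]
    K=np.array([[c['fx'],0,c['cx']],[0,c['fy'],c['cy']],[0,0,1]])
    uv=cv2.projectPoints(P*[1,-1,-1],np.zeros(3),np.zeros(3),K,np.array(c['dist']))[0].reshape(X.shape+(2,)).astype(np.float32)
    return cv2.remap(p,uv,None,cv2.INTER_LINEAR)
a=top(c,p,.5,.8,.1,.35,.065,.001);b=top(c,p,.5,.8,.1,.35,0.045,.001)
im=np.hstack([a,b])
for k in (0,300):
    for i in range(0,300,50): cv2.putText(im,str(500+i),(k+i,10),0,.3,(0,0,0));cv2.line(im,(k+i,0),(k+i,4),(0,0,0))
    for j in range(0,250,50): cv2.putText(im,str(350-j),(k+0,j+4),0,.3,(0,0,0))
cv2.imwrite('pics/top.png',im[:,:,::-1])
h=hsv(p)
# carton: height .03-.065 near
for nm,(x0,x1,y0,y1,z0,z1) in dict(carton=(.36,.45,-.1,.03,.052,.068),bottle=(.7,.88,-.03,.12,.03,.2),loaf=(.3,.7,-.6,-.36,.06,.08)).items():
  for n in ('scene','side'):
    c2=cams.calibration(n);f2=np.load(n+'0.npz');Q=cloud(c2,f2['d']).reshape(-1,3)
    q=Q[(Q[:,0]>x0)&(Q[:,0]<x1)&(Q[:,1]>y0)&(Q[:,1]<y1)&(Q[:,2]>z0)&(Q[:,2]<z1)]
    if len(q)>5: print(nm,n,len(q),cv2.minAreaRect((q[:,:2]*1000).astype(np.float32)),q[:,2].max().round(3))
E
```

```text
carton scene 162 ((370.94281005859375, -55.782405853271484), (54.351234436035156, 61.3271484375), 28.362653732299805) 0.063
carton side 202 ((380.29345703125, -53.080665588378906), (40.34343338012695, 74.31470489501953), 0.22513064742088318) 0.064
bottle scene 1061 ((762.8228759765625, 14.532203674316406), (144.1186981201172, 52.75982666015625), 20.763242721557617) 0.183
bottle side 1096 ((756.2348022460938, 21.734825134277344), (146.53414916992188, 51.07086944580078), 38.22965621948242) 0.184
loaf scene 1884 ((546.0008544921875, -467.3345947265625), (180.7595977783203, 69.92020416259766), 4.697164535522461) 0.073
loaf side 606 ((542.2819213867188, -465.7879943847656), (178.81361389160156, 78.33497619628906), 5.230517387390137) 0.075
```

View pics/top.png

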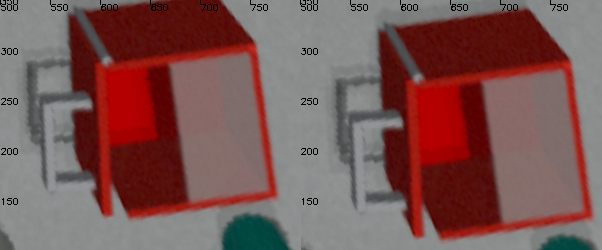

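Top view: the hinge is at about (608,288) mm, the back corners at (756,304) and (774,155), and the front −y corner at (626,134). That puts the locker centre near (0.691,0.220) with yaw 0.12 rad. The door is ajar by about 0.12 rad, with its handle bar at x≈0.553, y≈0.19.

```bash
cat > go.py <<'E'
# go.py x,y,z,headingdeg ... : chained from current pose; each printed as shift/turn in current tool frame
import sys;from h import *
from scipy.spatial.transform import Rotation as Ro
s=bot.sense();R=np.array(s['tool_rot']);p=np.array(s['eef_pos'])
print('t',round(s['time_s'],2),'p',p.round(4),'F',np.round(s['contact_force'],1),'w',round(s['width'],2))
for a in sys.argv[1:]:
    x,y,z,h=map(float,a.split(','));al=np.radians(h-90)
    Rt=np.array([[0,np.cos(al),np.sin(al)],[0,np.sin(al),-np.cos(al)],[-1,0,0]])
    print(a,(R.T@(np.array([x,y,z])-p)/.04).round(2).tolist(),Ro.from_matrix(R.T@Rt).as_rotvec().round(3).tolist())
E
python3 go.py .571,.193,.2,0 .571,.193,.03,0
```

```text
t 0.1 p [ 0.1868 -0.5961  0.2308] F [-1.   0.3 -0.1] w 1.0
.571,.193,.2,0 [0.78, -15.95, -15.07] [0.304, 0.0, 0.001]
.571,.193,.03,0 [5.03, -15.95, -15.07] [0.304, 0.0, 0.001]
```

play_rows([
  [[0.2,-1.1,-1.0],[0.06,0,0],0],
  [[0.3,-2.2,-2.0],[0.12,0,0],0],
  [[0.4,-3.1,-3.0],[0.18,0,0],0],
  [[0.5,-4.0,-4.0],[0.25,0,0],0],
  [[0.6,-4.9,-4.8],[0.304,0,0],0],
], newtons=40)

```text
time_s: 0.6
eef_pos: [0.3009, -0.373, 0.2091]
tool_rot: [[0.0, -0.003, -1.0], [0.0, -1.0, 0.003], [-1.0, -0.0, -0.0]]
contact_force: [2.1, -0.3, -0.0]
width: 0.145
```

```bash
python3 go.py .571,.193,.2,0 
```

```text
t 0.6 p [ 0.3009 -0.373   0.2091] F [ 2.1 -0.3 -0. ] w 0.14
.571,.193,.2,0 [0.23, -14.17, -6.71] [-0.003, -0.0, 0.0]
```

play_rows([
  [[0,-1.1,-0.5],[0,0,0],0],
  [[0.1,-2.2,-1.0],[0,0,0],0],
  [[0.1,-3.3,-1.5],[0,0,0],0],
  [[0.1,-4.4,-2.0],[0,0,0],0],
  [[0.1,-5.5,-2.5],[0,0,0],0],
])

```text
time_s: 1.1
eef_pos: [0.4005, -0.153, 0.2054]
tool_rot: [[0.0, -0.0, -1.0], [-0.0, -1.0, 0.0], [-1.0, 0.0, -0.0]]
contact_force: [1.0, -0.1, -0.3]
width: -0.001
```

play_rows([
  [[0,-1.1,-0.5],[0,0,0],0],
  [[0,-2.2,-1.0],[0,0,0],0],
  [[0.1,-3.3,-1.5],[0,0,0],0],
  [[0.1,-4.4,-2.0],[0,0,0],0],
  [[0.1,-5.3,-2.5],[0,0,0],0],
])

```text
time_s: 1.6
eef_pos: [0.5006, 0.0598, 0.2012]
tool_rot: [[-0.0, 0.001, -1.0], [0.0, -1.0, -0.001], [-1.0, -0.0, 0.0]]
contact_force: [0.8, -1.7, 0.9]
width: -0.001
```

```bash
python3 go.py .571,.193,.2,0 
```

```text
t 1.6 p [0.5006 0.0598 0.2012] F [ 0.8 -1.7  0.9] w -0.0
.571,.193,.2,0 [0.03, -3.33, -1.76] [0.001, 0.0, 0.0]
```

play_rows([
  [[0,-0.9,-0.5],[0,0,0],0],
  [[0,-1.8,-0.9],[0,0,0],0],
  [[0,-2.6,-1.3],[0,0,0],0],
  [[0,-3.33,-1.76],[0,0,0],0],
  [[0,-3.33,-1.76],[0,0,0],0],
])

```text
time_s: 2.1
eef_pos: [0.5714, 0.1947, 0.2007]
tool_rot: [[-0.0, 0.004, -1.0], [0.002, -1.0, -0.004], [-1.0, -0.002, 0.0]]
contact_force: [-2.1, -1.0, -0.8]
width: -0.0
```

```bash
python3 go.py; python3 - <<'E'
from h import *
c=cams.calibration('wrist');p,d=cams.snapshot('wrist');C=cloud(c,d)
cv2.imwrite('pics/w1.png',p[:,:,::-1])
M=(C[...,2]>.035)&(C[...,2]<.058)&(C[...,0]<.62)&(C[...,0]>.5)&(C[...,1]>.1)&(C[...,1]<.28)&(hsv(p)[...,1]<110)
for m,st,ce in blobs(M.astype(np.uint8)): print(st,cv2.minAreaRect((C[m][:,:2]*1000).astype(np.float32)),np.median(C[m],0).round(3))
print(np.round(c['world_from_camera'],3))
E
```

```text
t 2.1 p [0.5714 0.1947 0.2007] F [-2.1 -1.  -0.8] w -0.0
[ 216  148   91   50 1670] ((574.5713500976562, 191.6768798828125), (47.73303985595703, 89.59567260742188), 3.031097650527954) [0.561 0.191 0.05 ]
[[ 0.004  0.952  0.307  0.65 ]
 [-1.     0.004  0.     0.195]
 [-0.001 -0.307  0.952  0.342]
 [ 0.     0.     0.     1.   ]]
```

View pics/w1.png

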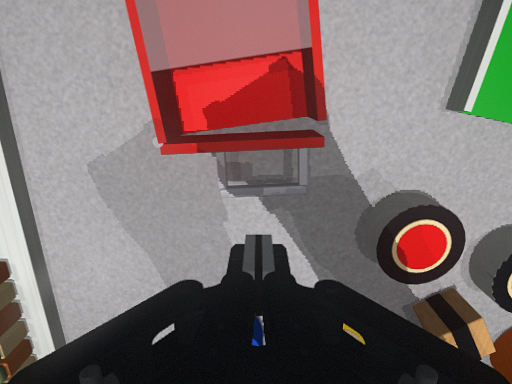

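The wrist view shows the door ajar, with the handle bar at x≈0.556 and the gap centred near x=0.581, y=0.192. I'll descend into the gap.

play_rows([
  [[0.8,0.07,-0.22],[0,0,0],0],
  [[1.8,0.07,-0.22],[0,0,0],0],
  [[2.8,0.07,-0.22],[0,0,0],0],
  [[3.7,0.07,-0.22],[0,0,0],0],
  [[4.4,0.07,-0.22],[0,0,0],0],
])

```text
time_s: 2.65
eef_pos: [0.5785, 0.186, 0.0232]
tool_rot: [[-0.002, -0.001, -1.0], [-0.001, -1.0, 0.001], [-1.0, 0.001, 0.002]]
contact_force: [0.4, 0.1, 0.6]
width: 0.002
```

```bash
python3 go.py; python3 - <<'E'
import numpy as np
from h import bot
p=bot.sense()['eef_pos'];q0=p
for i in range(1,16):
    psi=.05-i*.115; a=np.arctan2(-.095,-.037)+psi; x,y=.606+.102*np.cos(a),.288+.102*np.sin(a)
    print(i,round(psi,2),(round(x,3),round(y,3)),'tool y %.2f z %.2f'%((q0[1]-y)/.04,(q0[0]-x)/.04))
    if i%5==0:q0=(x,y)
E
```

```text
t 2.65 p [0.5785 0.186  0.0232] F [0.4 0.1 0.6] w 0.0
1 -0.07 (np.float64(0.563), np.float64(0.196)) tool y -0.24 z 0.39
2 -0.18 (np.float64(0.553), np.float64(0.201)) tool y -0.38 z 0.65
3 -0.3 (np.float64(0.543), np.float64(0.208)) tool y -0.54 z 0.89
4 -0.41 (np.float64(0.534), np.float64(0.216)) tool y -0.74 z 1.11
5 -0.53 (np.float64(0.526), np.float64(0.224)) tool y -0.96 z 1.30
6 -0.64 (np.float64(0.52), np.float64(0.234)) tool y -0.24 z 0.17
7 -0.76 (np.float64(0.514), np.float64(0.244)) tool y -0.50 z 0.31
8 -0.87 (np.float64(0.509), np.float64(0.255)) tool y -0.77 z 0.42
9 -0.99 (np.float64(0.506), np.float64(0.266)) tool y -1.05 z 0.50
10 -1.1 (np.float64(0.505), np.float64(0.278)) tool y -1.34 z 0.55
11 -1.22 (np.float64(0.504), np.float64(0.29)) tool y -0.29 z 0.01
12 -1.33 (np.float64(0.505), np.float64(0.301)) tool y -0.59 z -0.01
13 -1.45 (np.float64(0.507), np.float64(0.313)) tool y -0.87 z -0.06
14 -1.56 (np.float64(0.511), np.float64(0.324)) tool y -1.15 z -0.15
15 -1.68 (np.float64(0.515), np.float64(0.335)) tool y -1.42 z -0.27
```

play_rows([
  [[0,-0.1,0.42],[0,0,0],0],
  [[0,-0.23,0.67],[0,0,0],0],
  [[0,-0.4,0.92],[0,0,0],0],
  [[0,-0.6,1.14],[0,0,0],0],
  [[0,-0.81,1.34],[0,0,0],0],
])

```text
time_s: 3.15
eef_pos: [0.5257, 0.2209, 0.0261]
tool_rot: [[0.001, -0.0, -1.0], [0.001, -1.0, 0.0], [-1.0, -0.001, -0.001]]
contact_force: [2.0, 0.6, -0.1]
width: 0.002
```

play_rows([
  [[0,-0.24,0.17],[0,0,0],0],
  [[0,-0.5,0.31],[0,0,0],0],
  [[0,-0.77,0.42],[0,0,0],0],
  [[0,-1.05,0.5],[0,0,0],0],
  [[0,-1.34,0.55],[0,0,0],0],
])

```text
time_s: 3.65
eef_pos: [0.5036, 0.2745, 0.0253]
tool_rot: [[-0.0, -0.0, -1.0], [-0.0, -1.0, 0.0], [-1.0, 0.0, 0.0]]
contact_force: [0.5, -0.5, 0.2]
width: -0.0
```

play_rows([
  [[0,-0.29,0.01],[0,0,0],0],
  [[0,-0.59,-0.01],[0,0,0],0],
  [[0,-0.87,-0.06],[0,0,0],0],
  [[0,-1.15,-0.15],[0,0,0],0],
  [[0,-1.45,-0.28],[0,0,0],0],
])

```text
time_s: 4.15
eef_pos: [0.5155, 0.3322, 0.0253]
tool_rot: [[-0.0, -0.0, -1.0], [-0.0, -1.0, 0.0], [-1.0, 0.0, 0.0]]
contact_force: [0.8, -2.0, 0.8]
width: -0.001
```

play_rows([
  [[0,0.05,0],[0,0,0],0],
  [[-1,0.1,0],[0,0,0],0],
  [[-2,0.1,0],[0,0,0],0],
  [[-3,0.1,0],[0,0,0],0],
  [[-4,0.1,0],[0,0,0],0],
])

```text
time_s: 4.65
eef_pos: [0.5149, 0.3268, 0.1869]
tool_rot: [[-0.0, -0.001, -1.0], [-0.0, -1.0, 0.001], [-1.0, 0.0, 0.0]]
contact_force: [0.3, 0.9, 0.2]
width: 0.002
```

```bash
python3 - <<'E'
from h import *
p,d=cams.snapshot('side');cv2.imwrite('pics/s2.png',p[:,:,::-1])
c=cams.calibration('side')
for m,st,ce in blobs(col(p,'red'),100): print(st,plane(c,[ce],.045)[0].round(3))
p,d=cams.snapshot('wrist');cv2.imwrite('pics/w2.png',p[:,:,::-1])
c=cams.calibration('wrist');C=cloud(c,d)
m=(col(p,'red')>0)&(C[...,2]>.058)&(C[...,2]<.07)&(C[...,0]<.598)
q=C[m];print(len(q));
if len(q)>20:print(cv2.minAreaRect((q[:,:2]*1000).astype(np.float32)))
E
python3 go.py .470,-.048,.2,75 .470,-.048,.012,75
```

```text
[273 225  21  13 215] [0.49  0.01  0.045]
[ 137  240  124   93 3819] [0.625 0.269 0.045]
[321 255  23  15 274] [0.344 0.093 0.045]
[313 297  25  18 359] [0.328 0.236 0.045]
1435
((527.044921875, 305.1098937988281), (9.109687805175781, 144.39346313476562), 81.6983871459961)
t 4.75 p [0.517  0.3284 0.1905] F [-0.   1.3 -0.4] w 0.0
.470,-.048,.2,75 [-0.28, 9.41, 1.16] [-1.31, -0.008, -0.0]
.470,-.048,.012,75 [4.42, 9.43, 1.19] [-1.31, -0.008, -0.0]
```

View pics/s2.png

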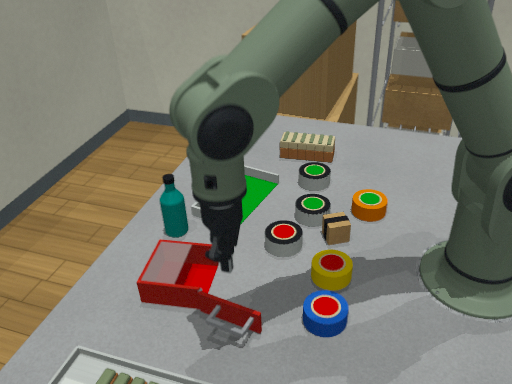

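The side view confirms the door is wide open (about 1.84 rad from depth) and the tins are undisturbed. Next I'll move behind the red tin.

play_rows([
  [[-0.1,1.0,0.1],[-0.14,0,0],59],
  [[-0.2,2.0,0.2],[-0.28,0,0],59],
  [[-0.28,3.0,0.4],[-0.42,0,0],59],
  [[-0.28,4.0,0.5],[-0.56,0,0],59],
  [[-0.28,5.0,0.6],[-0.7,0,0],59],
])

```text
time_s: 5.25
eef_pos: [0.4904, 0.1256, 0.1963]
tool_rot: [[-0.0, 0.648, -0.761], [-0.0, -0.761, -0.648], [-1.0, 0.0, 0.0]]
contact_force: [0.5, 0.4, 0.4]
width: 0.588
```

```bash
python3 go.py .470,-.052,.2,75 .470,-.052,.012,75
```

```text
t 5.25 p [0.4904 0.1256 0.1963] F [0.5 0.4 0.4] w 0.59
.470,-.052,.2,75 [-0.09, 3.05, 3.27] [-0.604, 0.0, -0.0]
.470,-.052,.012,75 [4.61, 3.05, 3.27] [-0.604, 0.0, -0.0]
```

play_rows([
  [[-0.1,0.7,0.7],[-0.14,0,0],59],
  [[-0.1,1.4,1.4],[-0.28,0,0],59],
  [[-0.1,2.0,2.1],[-0.42,0,0],59],
  [[-0.1,2.6,2.8],[-0.54,0,0],59],
  [[-0.1,3.05,3.27],[-0.604,0,0],59],
])

```text
time_s: 5.75
eef_pos: [0.4684, -0.0528, 0.2002]
tool_rot: [[-0.001, 0.965, -0.261], [-0.001, -0.261, -0.965], [-1.0, -0.001, 0.001]]
contact_force: [0.1, 1.1, -0.5]
width: 0.589
```

play_rows([
  [[0,0,0],[0,0,0],59],
  [[1.2,0,0],[0,0,0],59],
  [[2.4,0,0],[0,0,0],59],
  [[3.6,0,0],[0,0,0],59],
  [[4.7,0,0],[0,0,0],59],
])

```text
time_s: 6.25
eef_pos: [0.4689, -0.0495, 0.0105]
tool_rot: [[-0.001, 0.964, -0.265], [0.001, -0.265, -0.964], [-1.0, -0.001, -0.001]]
contact_force: [1.5, -0.8, -1.0]
width: 0.589
```

```bash
python3 go.py .476,-.039,.012,75 .528,.150,.012,75;python3 - <<'E'
from h import *
c=cams.calibration('wrist');p,d=cams.snapshot('wrist');cv2.imwrite('pics/w3.png',p[:,:,::-1])
c=cams.calibration('side');p,d=cams.snapshot('side')
for m,st,ce in blobs(col(p,'red'),100)+blobs(col(p,'green'),60): print(st,plane(c,[ce],.045)[0].round(3))
E
```

```text
t 6.25 p [ 0.4689 -0.0495  0.0105] F [ 1.5 -0.8 -1. ] w 0.59
.476,-.039,.012,75 [-0.04, 0.1, -0.3] [-0.006, -0.001, 0.001]
.528,.150,.012,75 [-0.03, 0.1, -5.2] [-0.006, -0.001, 0.001]
[273 225  21  13 217] [0.49  0.011 0.045]
[ 137  240  124   93 3953] [0.626 0.265 0.045]
[321 255  23  15 272] [0.344 0.093 0.045]
[313 297  25  18 358] [0.329 0.236 0.045]
[ 203  174   75   53 1876] [ 0.653 -0.107  0.045]
[360 193  20  11 168] [ 0.293 -0.202  0.045]
```

View pics/w3.png

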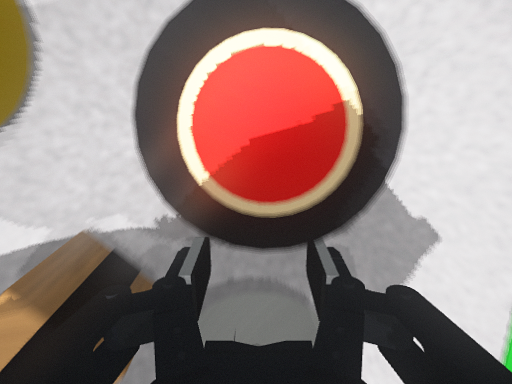

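The wrist view shows the red tin centred in the finger cradle (seal centre at about (270,120)) with the carton clear on the left. Pushing now.

play_rows([
  [[-0.04,0.1,-0.2],[0,0,0],59],
  [[-0.04,0.1,-0.4],[0,0,0],59],
  [[-0.04,0.1,-0.8],[0,0,0],59],
  [[-0.04,0.1,-1.2],[0,0,0],59],
  [[-0.04,0.1,-1.6],[0,0,0],59],
])

```text
time_s: 6.85
eef_pos: [0.492, 0.0118, 0.0168]
tool_rot: [[0.004, 0.964, -0.264], [0.0, -0.264, -0.964], [-1.0, 0.004, -0.001]]
contact_force: [-0.5, -1.9, -1.3]
width: 0.591
```

play_rows([
  [[0,0,-0.4],[0,0,0],59],
  [[0,0,-0.8],[0,0,0],59],
  [[0,0,-1.2],[0,0,0],59],
  [[0,0,-1.6],[0,0,0],59],
  [[0,0,-2.0],[0,0,0],59],
])

```text
time_s: 7.35
eef_pos: [0.512, 0.0889, 0.0146]
tool_rot: [[0.001, 0.964, -0.264], [-0.0, -0.264, -0.964], [-1.0, 0.001, -0.0]]
contact_force: [-0.5, -3.1, 2.7]
width: 0.583
```

play_rows([
  [[0,0,-0.4],[0,0,0],59],
  [[0,0,-0.8],[0,0,0],59],
  [[0,0,-1.1],[0,0,0],59],
  [[0,0,-1.4],[0,0,0],59],
  [[0,0,-1.6],[0,0,0],59],
])

```text
time_s: 7.85
eef_pos: [0.5285, 0.1507, 0.014]
tool_rot: [[-0.0, 0.965, -0.263], [0.0, -0.263, -0.965], [-1.0, -0.0, -0.0]]
contact_force: [-0.5, -2.2, 2.0]
width: 0.59
```

```bash
cat > seals.py <<'E'
from h import *
for n in ('side','wrist','scene'):
    p,d=cams.snapshot(n);c=cams.calibration(n);C=cloud(c,d)
    for k in ('red','green'):
        for m,st,ce in blobs(col(p,k),50):
            z=np.median(C[m&(d>0)][:,2]) if (m&(d>0)).any() else 9
            if .038<z<.055 and st[4]/(st[2]*st[3])>.6: print(n,k,st[2:5],plane(c,[ce],.045)[0,:2].round(3),'z',z.round(3))
E
python3 seals.py; python3 go.py .52,.13,.012,75 .465,.150,.012,40 .477,.194,.012,6.9
```

```text
side red [ 23  15 271] [0.344 0.093] z 0.047
side red [ 23  16 291] [0.542 0.2  ] z 0.046
side red [ 25  18 359] [0.329 0.236] z 0.046
side green [ 18  10 130] [ 0.481 -0.311] z 0.047
side green [ 19  11 165] [ 0.293 -0.202] z 0.047
side green [ 20  11 170] [ 0.445 -0.134] z 0.047
wrist red [  149   148 17105] [0.543 0.205] z 0.046
scene red [13  6 59] [0.343 0.098] z 0.048
scene green [13  6 56] [ 0.293 -0.199] z 0.047
scene green [13  7 68] [ 0.445 -0.13 ] z 0.047
scene green [ 16  10 125] [ 0.482 -0.307] z 0.047
t 8.0 p [0.5283 0.15   0.014 ] F [-0.2 -0.8  0.3] w 0.59
.52,.13,.012,75 [0.05, -0.07, 0.54] [-0.005, -0.0, 0.0]
.465,.150,.012,40 [0.05, -1.53, 0.42] [0.606, -0.0, 0.0]
.477,.194,.012,6.9 [0.05, -1.53, -0.72] [1.184, -0.0, 0.0]
```

play_rows([
  [[0,0,0.5],[0,0,0],59],
  [[0.05,-0.4,0.6],[0.14,0,0],59],
  [[0.05,-0.8,0.55],[0.28,0,0],59],
  [[0.05,-1.2,0.5],[0.42,0,0],59],
  [[0.05,-1.55,0.4],[0.56,0,0],59],
])

```text
time_s: 8.5
eef_pos: [0.4636, 0.1498, 0.0122]
tool_rot: [[0.0, 0.672, -0.741], [-0.0, -0.741, -0.672], [-1.0, 0.0, 0.0]]
contact_force: [-0.4, 0.6, -0.2]
width: 0.587
```

```bash
python3 go.py  .475,.194,.012,6.9
```

```text
t 8.5 p [0.4636 0.1498 0.0122] F [-0.4  0.6 -0.2] w 0.59
.475,.194,.012,6.9 [0.01, -0.63, -0.95] [0.616, 0.0, -0.0]
```

play_rows([
  [[0,-0.2,-0.2],[0.14,0,0],59],
  [[0,-0.3,-0.4],[0.28,0,0],59],
  [[0,-0.45,-0.6],[0.42,0,0],59],
  [[0,-0.6,-0.8],[0.54,0,0],59],
  [[0,-0.63,-0.95],[0.616,0,0],59],
])

```text
time_s: 9.0
eef_pos: [0.4751, 0.1952, 0.0122]
tool_rot: [[0.0, 0.123, -0.992], [0.0, -0.992, -0.123], [-1.0, -0.0, -0.0]]
contact_force: [0.2, -0.5, -0.2]
width: 0.591
```

play_rows([
  [[0,0,-0.3],[0,0,0],59],
  [[0,0,-0.6],[0,0,0],59],
  [[0,0,-1.0],[0,0,0],59],
  [[0,0,-1.4],[0,0,0],59],
  [[0,0,-1.7],[0,0,0],59],
])

```text
time_s: 9.5
eef_pos: [0.5441, 0.2024, 0.0121]
tool_rot: [[0.0, 0.129, -0.992], [-0.0, -0.992, -0.129], [-1.0, 0.0, -0.0]]
contact_force: [-1.9, -0.4, 1.0]
width: 0.59
```

```bash
python3 seals.py|grep red; python3 go.py  .637,.2135,.012,6.9
```

```text
side red [ 23  15 271] [0.344 0.093] z 0.047
side red [ 22  17 267] [0.598 0.207] z 0.047
side red [ 25  18 359] [0.329 0.236] z 0.046
wrist red [  151   144 16235] [0.599 0.21 ] z 0.046
wrist red [   99   253 17422] [0.559 0.294] z 0.044
scene red [14  7 74] [0.599 0.213] z 0.048
t 9.65 p [0.5433 0.2024 0.012 ] F [ 0.6 -1.1  0.3] w 0.59
.637,.2135,.012,6.9 [-0.0, 0.02, -2.36] [0.008, -0.0, -0.0]
```

play_rows([
  [[0,0,-0.3],[0,0,0],59],
  [[0,0,-0.6],[0,0,0],59],
  [[0,0,-0.9],[0,0,0],59],
  [[0,0,-1.2],[0,0,0],59],
  [[0,0.01,-1.5],[0,0,0],59],
])

```text
time_s: 10.15
eef_pos: [0.6018, 0.2102, 0.012]
tool_rot: [[-0.001, 0.129, -0.992], [-0.0, -0.992, -0.129], [-1.0, 0.0, 0.001]]
contact_force: [-2.0, 0.1, -0.3]
width: 0.592
```

play_rows([
  [[0,0,-0.25],[0,0,0],59],
  [[0,0,-0.5],[0,0,0],59],
  [[0,0,-0.7],[0,0,0],59],
  [[0,0,-0.86],[0,0,0],59],
  [[0,0,-0.86],[0,0,0],59],
])

```text
time_s: 10.65
eef_pos: [0.6371, 0.215, 0.0121]
tool_rot: [[0.001, 0.127, -0.992], [0.0, -0.992, -0.127], [-1.0, -0.0, -0.001]]
contact_force: [-1.2, 0.2, -0.6]
width: 0.589
```

```bash
python3 seals.py|grep red; python3 go.py  .57,.2055,.012,6.9 .57,.2055,.2,6.9
```

```text
side red [ 23  15 272] [0.344 0.093] z 0.046
side red [ 25  18 361] [0.329 0.236] z 0.046
wrist red [ 101   21 1386] [0.668 0.219] z 0.046
scene red [11  6 50] [0.343 0.098] z 0.047
t 10.8 p [0.6361 0.215  0.0122] F [-0.9 -0.1  0.6] w 0.59
.57,.2055,.012,6.9 [0.0, 0.03, 1.67] [0.007, 0.0, 0.0]
.57,.2055,.2,6.9 [-4.7, 0.03, 1.67] [0.007, 0.0, 0.0]
```

play_rows([
  [[0,0,0.4],[0,0,0],59],
  [[0,0,0.9],[0,0,0],59],
  [[-0.3,0,1.6],[0,0,0],59],
  [[-1.4,0,2.2],[0,0,0],59],
  [[-2.5,0,3.0],[0,0,0],59],
])

```text
time_s: 11.3
eef_pos: [0.5187, 0.1998, 0.1093]
tool_rot: [[-0.001, 0.127, -0.992], [-0.0, -0.992, -0.127], [-1.0, 0.0, 0.001]]
contact_force: [1.2, 0.3, 1.1]
width: 0.588
```

```bash
python3 seals.py|grep red; python3 go.py  .384,-.156,.2,22
```

```text
side red [ 23  15 271] [0.344 0.093] z 0.047
side red [ 25  18 357] [0.329 0.236] z 0.046
wrist red [ 13  16 133] [0.364 0.08 ] z 0.044
t 11.45 p [0.5199 0.2006 0.1113] F [ 0.2  0.3 -0.4] w 0.59
.384,-.156,.2,22 [-2.25, 8.4, 4.5] [-0.255, -0.004, 0.001]
```

play_rows([
  [[-0.5,1.0,0.5],[-0.05,0,0],59],
  [[-1.0,2.0,1.1],[-0.1,0,0],59],
  [[-1.4,3.0,1.6],[-0.15,0,0],59],
  [[-1.4,4.0,2.2],[-0.2,0,0],59],
  [[-1.4,5.0,2.8],[-0.255,0,0],59],
])

```text
time_s: 11.95
eef_pos: [0.4338, -0.0141, 0.1643]
tool_rot: [[0.0, 0.376, -0.927], [-0.0, -0.927, -0.376], [-1.0, 0.0, -0.0]]
contact_force: [2.0, -0.7, -1.1]
width: 0.593
```

```bash
python3 go.py  .384,-.156,.12,22 .384,-.156,.012,22; python3 - <<'E'
from h import *
p,d=cams.snapshot('scene');q=p[120:220,230:400];cv2.imwrite('pics/c1.png',cv2.resize(q,None,fx=4,fy=4,interpolation=2)[:,:,::-1])
E
```

```text
t 11.95 p [ 0.4338 -0.0141  0.1643] F [ 2.  -0.7 -1.1] w 0.59
.384,-.156,.12,22 [1.11, 2.82, 2.49] [0.001, -0.0, -0.0]
.384,-.156,.012,22 [3.81, 2.82, 2.49] [0.001, -0.0, -0.0]
```

View pics/c1.png

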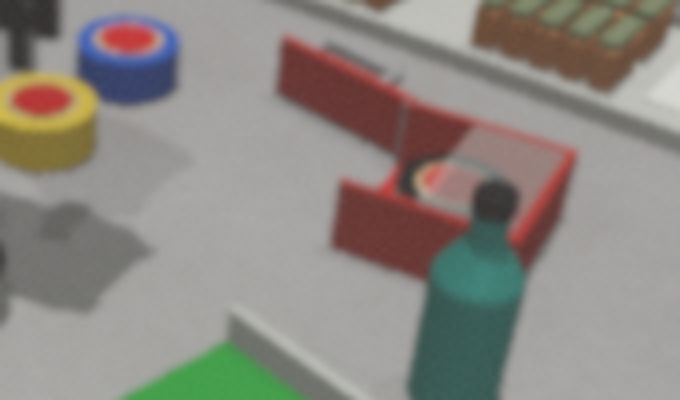

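The crop shows the red tin inside the locker under the clear top, with the door wide open. Next is green tin A.

play_rows([
  [[0,0.9,0.8],[0,0,0],59],
  [[0,1.8,1.6],[0,0,0],59],
  [[0.2,2.82,2.49],[0,0,0],59],
  [[1.2,2.82,2.49],[0,0,0],59],
  [[2.2,2.82,2.49],[0,0,0],59],
])

```text
time_s: 12.5
eef_pos: [0.3841, -0.1564, 0.0755]
tool_rot: [[0.002, 0.37, -0.929], [-0.001, -0.929, -0.37], [-1.0, 0.002, -0.002]]
contact_force: [2.7, 0.3, -0.7]
width: 0.589
```

play_rows([
  [[0.5,0,0],[0,0,0],59],
  [[1.1,0,0],[0,0,0],59],
  [[1.6,0,0],[0,0,0],59],
  [[1.6,0,0],[0,0,0],59],
])

```text
time_s: 12.9
eef_pos: [0.3829, -0.1541, 0.0102]
tool_rot: [[-0.004, 0.373, -0.928], [0.001, -0.928, -0.373], [-1.0, -0.003, 0.003]]
contact_force: [-0.5, -0.5, 0.3]
width: 0.586
```

```bash
python3 seals.py; python3 go.py  .46,-.125,.012,22
```

```text
side red [ 23  15 272] [0.344 0.093] z 0.046
side red [ 25  18 358] [0.329 0.236] z 0.046
side green [ 18  10 128] [ 0.481 -0.311] z 0.047
side green [ 20  11 169] [ 0.293 -0.202] z 0.047
side green [ 20  11 170] [ 0.445 -0.134] z 0.047
wrist green [  158   160 18723] [ 0.448 -0.131] z 0.047
scene red [13  6 62] [0.344 0.098] z 0.048
scene green [13  6 60] [ 0.293 -0.198] z 0.047
scene green [ 16  11 127] [ 0.482 -0.306] z 0.047
t 13.05 p [ 0.3842 -0.1545  0.0129] F [ 0.3  0.1 -0.4] w 0.59
.46,-.125,.012,22 [0.02, 0.02, -2.03] [-0.001, 0.0, 0.0]
```

play_rows([
  [[0,0,-0.35],[0,0,0],59],
  [[0,0,-0.75],[0,0,0],59],
  [[0,0,-1.2],[0,0,0],59],
  [[0,0,-1.65],[0,0,0],59],
  [[0,0,-2.03],[0,0,0],59],
])

```text
time_s: 13.55
eef_pos: [0.4616, -0.123, 0.0131]
tool_rot: [[0.001, 0.374, -0.927], [0.0, -0.927, -0.374], [-1.0, 0.0, -0.001]]
contact_force: [-2.0, -1.2, 1.2]
width: 0.586
```

```bash
python3 seals.py|grep green; python3 go.py  .446,-.106,.012,2 .642,-.102,.012,2
```

```text
side green [ 20  11 168] [ 0.293 -0.202] z 0.047
side green [ 19  11 173] [ 0.51  -0.106] z 0.047
wrist green [  151   148 17443] [ 0.515 -0.101] z 0.046
scene green [13  6 57] [ 0.293 -0.198] z 0.047
scene green [ 16  11 128] [ 0.481 -0.306] z 0.047
t 13.7 p [ 0.4605 -0.1234  0.0127] F [ 0.1 -0.6 -0.4] w 0.59
.446,-.106,.012,2 [0.02, -0.54, 0.17] [0.349, -0.001, -0.0]
.642,-.102,.012,2 [0.02, 1.21, -4.41] [0.349, -0.001, -0.0]
```

play_rows([
  [[0,-0.1,0.3],[0,0,0],59],
  [[0,-0.25,0.3],[0.12,0,0],59],
  [[0,-0.4,0.25],[0.24,0,0],59],
  [[0,-0.55,0.16],[0.349,0,0],59],
  [[0,-0.55,0.16],[0.349,0,0],59],
])

```text
time_s: 14.2
eef_pos: [0.444, -0.1058, 0.0125]
tool_rot: [[-0.001, 0.032, -0.999], [-0.0, -0.999, -0.032], [-1.0, 0.0, 0.001]]
contact_force: [0.4, -0.0, -0.1]
width: 0.587
```

play_rows([
  [[0,0,-0.3],[0,0,0],59],
  [[0,0,-0.7],[0,0,0],59],
  [[0,0,-1.2],[0,0,0],59],
  [[0,0,-1.7],[0,0,0],59],
  [[0,0,-2.2],[0,0,0],59],
])

```text
time_s: 14.7
eef_pos: [0.534, -0.1039, 0.0125]
tool_rot: [[-0.001, 0.036, -0.999], [-0.0, -0.999, -0.036], [-1.0, 0.0, 0.001]]
contact_force: [-1.4, 0.4, 0.9]
width: 0.59
```

play_rows([
  [[0,0,-0.45],[0,0,0],59],
  [[0,0,-0.9],[0,0,0],59],
  [[0,0,-1.3],[0,0,0],59],
  [[0,0,-1.6],[0,0,0],59],
  [[0,0,-1.8],[0,0,0],59],
])

```text
time_s: 15.2
eef_pos: [0.6058, -0.1014, 0.0124]
tool_rot: [[-0.0, 0.036, -0.999], [-0.0, -0.999, -0.036], [-1.0, 0.0, 0.0]]
contact_force: [-1.5, -0.6, 1.1]
width: 0.587
```

```bash
cat > tray.py <<'E'
from h import *
# floor outline relation: print tray-frame coordinates of seals
a=np.radians(-10.2);R=np.array([[np.cos(a),-np.sin(a)],[np.sin(a),np.cos(a)]]);o=np.array([.685,-.162])
for n in ('side','wrist','scene'):
    p,d=cams.snapshot(n);c=cams.calibration(n);C=cloud(c,d)
    m=((col(p,'green')>0)&(C[...,2]>.038)&(C[...,2]<.056)&(d>0)).astype(np.uint8)
    for b,st,ce in blobs(m,50):
        w=plane(c,[ce],.045)[0,:2];print(n,st[2:5],w.round(3),'tray',((w-o)@R).round(3))
E
python3 tray.py; python3 go.py .642,-.102,.012,2
```

```text
side [ 18  10 127] [ 0.481 -0.311] tray [-0.174 -0.183]
side [ 16  11 140] [ 0.662 -0.102] tray [-0.034  0.055]
side [ 19  11 168] [ 0.293 -0.202] tray [-0.379 -0.109]
wrist [64  6 74] [ 0.709 -0.096] tray [0.012 0.069]
wrist [  150   145 16856] [ 0.661 -0.099] tray [-0.035  0.058]
scene [ 16  11 123] [ 0.481 -0.306] tray [-0.175 -0.178]
t 15.35 p [ 0.6051 -0.1011  0.0123] F [ 0.   0.  -0.2] w 0.59
.642,-.102,.012,2 [0.01, 0.05, -0.92] [-0.0, 0.0, -0.0]
```

play_rows([
  [[0,0,-0.3],[0,0,0],59],
  [[0,0,-0.6],[0,0,0],59],
  [[0,0,-0.87],[0,0,0],59],
  [[0,0,-0.87],[0,0,0],59],
  [[0,0,-0.6],[0,0,0],59],
])

```text
time_s: 15.85
eef_pos: [0.6292, -0.0999, 0.0123]
tool_rot: [[0.0, 0.034, -0.999], [-0.0, -0.999, -0.034], [-1.0, 0.0, -0.0]]
contact_force: [0.1, -0.3, -0.7]
width: 0.592
```

```bash
python3 tray.py;python3 go.py .457,-.371,.15,68.5
```

```text
side [ 18  10 128] [ 0.481 -0.311] tray [-0.174 -0.183]
side [ 19  11 157] [ 0.696 -0.101] tray [-0.     0.062]
side [ 20  11 168] [ 0.293 -0.202] tray [-0.379 -0.109]
wrist [  158   161 19837] [ 0.699 -0.097] tray [0.002 0.066]
scene [ 16  10 120] [ 0.482 -0.307] tray [-0.174 -0.178]
t 16.0 p [ 0.6283 -0.1002  0.0126] F [ 0.1 -0.2  0.2] w 0.59
.457,-.371,.15,68.5 [-3.43, 6.62, 4.51] [-1.162, 0.001, 0.0]
```

Tin A is in the tray at tray coordinates (0.001, 0.064). Next is tin B.

play_rows([
  [[-0.1,0,0.6],[0,0,0],59],
  [[-1.1,0,1.4],[0,0,0],59],
  [[-2.2,0.6,2.0],[-0.14,0,0],59],
  [[-3.0,1.4,2.6],[-0.28,0,0],59],
  [[-3.4,2.3,3.0],[-0.42,0,0],59],
])

```text
time_s: 16.5
eef_pos: [0.5121, -0.1958, 0.1511]
tool_rot: [[0.002, 0.446, -0.895], [-0.001, -0.895, -0.446], [-1.0, 0.002, -0.002]]
contact_force: [1.3, -1.6, -0.5]
width: 0.591
```

```bash
python3 go.py .457,-.371,.15,68.5
```

```text
t 16.5 p [ 0.5121 -0.1958  0.1511] F [ 1.3 -1.6 -0.5] w 0.59
.457,-.371,.15,68.5 [0.03, 3.31, 3.19] [-0.733, -0.001, -0.002]
```

play_rows([
  [[0,0.7,0.7],[-0.148,0,0],59],
  [[0,1.4,1.4],[-0.296,0,0],59],
  [[0,2.1,2.0],[-0.444,0,0],59],
  [[0,2.8,2.6],[-0.59,0,0],59],
  [[0,3.31,3.19],[-0.733,0,0],59],
])

```text
time_s: 17.0
eef_pos: [0.455, -0.373, 0.1487]
tool_rot: [[0.0, 0.929, -0.37], [-0.001, -0.37, -0.929], [-1.0, 0.001, 0.0]]
contact_force: [-0.3, 0.5, -0.8]
width: 0.59
```

play_rows([
  [[0.3,0,0],[0,0,0],59],
  [[1.2,0,0],[0,0,0],59],
  [[2.2,0,0],[0,0,0],59],
  [[3.1,0,0],[0,0,0],59],
  [[3.45,0,0],[0,0,0],59],
])

```text
time_s: 17.5
eef_pos: [0.4545, -0.3693, 0.0075]
tool_rot: [[-0.003, 0.927, -0.375], [0.002, -0.375, -0.927], [-1.0, -0.004, -0.001]]
contact_force: [-0.6, 1.3, 1.1]
width: 0.592
```

```bash
python3 tray.py;python3 go.py .506,-.246,.012,68.5
```

```text
side [ 18  10 132] [ 0.481 -0.31 ] tray [-0.174 -0.182]
side [ 19  11 159] [ 0.695 -0.101] tray [-0.001  0.062]
side [ 19  11 164] [ 0.293 -0.202] tray [-0.379 -0.109]
wrist [  166   169 20747] [ 0.484 -0.306] tray [-0.172 -0.178]
scene [14  8 61] [ 0.7   -0.098] tray [0.003 0.066]
scene [13 10 81] [ 0.482 -0.299] tray [-0.175 -0.171]
t 17.65 p [ 0.4558 -0.3706  0.0107] F [-1.  -0.   0.8] w 0.59
.506,-.246,.012,68.5 [-0.03, -0.0, -3.36] [-0.009, -0.0, 0.001]
```

play_rows([
  [[-0.03,0,-0.35],[0,0,0],59],
  [[-0.03,0,-0.75],[0,0,0],59],
  [[-0.03,0,-1.15],[0,0,0],59],
  [[-0.03,0,-1.6],[0,0,0],59],
  [[-0.03,0,-2.05],[0,0,0],59],
])

```text
time_s: 18.15
eef_pos: [0.4875, -0.293, 0.0125]
tool_rot: [[0.001, 0.927, -0.374], [-0.0, -0.374, -0.927], [-1.0, 0.001, -0.0]]
contact_force: [-0.9, -2.9, 2.1]
width: 0.588
```

play_rows([
  [[0,0,-0.45],[0,0,0],59],
  [[0,0,-0.85],[0,0,0],59],
  [[0,0,-1.15],[0,0,0],59],
  [[0,0,-1.31],[0,0,0],59],
  [[0,0,-1.1],[0,0,0],59],
])

```text
time_s: 18.65
eef_pos: [0.5039, -0.252, 0.0119]
tool_rot: [[0.001, 0.928, -0.372], [0.001, -0.372, -0.928], [-1.0, 0.0, -0.001]]
contact_force: [-0.1, -0.1, 0.3]
width: 0.589
```

```bash
python3 tray.py;python3 go.py .462,-.240,.012,40 .461,-.186,.012,-9
```

```text
side [ 18  11 148] [ 0.527 -0.197] tray [-0.15  -0.063]
side [ 19  11 158] [ 0.695 -0.101] tray [-0.001  0.061]
side [ 19  11 165] [ 0.293 -0.202] tray [-0.379 -0.109]
wrist [  157   159 19442] [ 0.528 -0.192] tray [-0.149 -0.057]
scene [11  8 54] [ 0.528 -0.185] tray [-0.15 -0.05]
scene [15  8 76] [ 0.696 -0.098] tray [-0.001  0.065]
t 18.8 p [ 0.5022 -0.2554  0.0117] F [-0.2  0.1 -0.3] w 0.59
.462,-.240,.012,40 [-0.01, -1.08, 0.02] [0.487, 0.001, -0.0]
.461,-.186,.012,-9 [-0.01, -1.61, -1.22] [1.342, 0.001, -0.0]
```

play_rows([
  [[0,-0.3,0.3],[0.12,0,0],59],
  [[0,-0.7,0.3],[0.26,0,0],59],
  [[0,-1.1,0.15],[0.4,0,0],59],
  [[0,-1.35,-0.1],[0.54,0,0],59],
  [[0,-1.55,-0.4],[0.68,0,0],59],
])

```text
time_s: 19.3
eef_pos: [0.4504, -0.2164, 0.0117]
tool_rot: [[-0.0, 0.478, -0.878], [-0.0, -0.878, -0.478], [-1.0, -0.0, 0.0]]
contact_force: [1.0, -0.0, 0.1]
width: 0.595
```

```bash
python3 go.py .4615,-.183,.012,-10.2
```

```text
t 19.3 p [ 0.4504 -0.2164  0.0117] F [ 1.  -0.   0.1] w 0.6
.4615,-.183,.012,-10.2 [-0.01, -0.6, -0.64] [0.677, 0.0, -0.0]
```

play_rows([
  [[0,-0.2,-0.1],[0.14,0,0],59],
  [[0,-0.4,-0.2],[0.28,0,0],59],
  [[0,-0.5,-0.35],[0.42,0,0],59],
  [[0,-0.6,-0.5],[0.56,0,0],59],
  [[0,-0.6,-0.64],[0.677,0,0],59],
])

```text
time_s: 19.8
eef_pos: [0.4619, -0.1825, 0.0117]
tool_rot: [[-0.0, -0.176, -0.984], [0.0, -0.984, 0.176], [-1.0, -0.0, 0.0]]
contact_force: [0.7, -0.2, 0.6]
width: 0.587
```

play_rows([
  [[0,0,-0.3],[0,0,0],59],
  [[0,0,-0.7],[0,0,0],59],
  [[0,0,-1.1],[0,0,0],59],
  [[0,0,-1.5],[0,0,0],59],
  [[0,0,-1.9],[0,0,0],59],
])

```text
time_s: 20.3
eef_pos: [0.5378, -0.1964, 0.0117]
tool_rot: [[-0.0, -0.166, -0.986], [-0.0, -0.986, 0.166], [-1.0, 0.0, 0.0]]
contact_force: [-1.6, 0.7, -0.3]
width: 0.594
```

```bash
python3 tray.py;python3 go.py .621,-.2134,.012,-10.2
```

```text
side [12 10 94] [ 0.597 -0.206] tray [-0.079 -0.059]
side [ 19  11 156] [ 0.695 -0.101] tray [-0.001  0.062]
side [ 20  11 167] [ 0.293 -0.202] tray [-0.379 -0.109]
wrist [ 76  66 107] [ 0.637 -0.185] tray [-0.043 -0.031]
wrist [  152   150 17555] [ 0.595 -0.206] tray [-0.081 -0.059]
wrist [14 44 53] [ 0.621 -0.165] tray [-0.063 -0.014]
scene [13  6 55] [ 0.294 -0.198] tray [-0.379 -0.105]
scene [ 16   9 100] [ 0.695 -0.097] tray [-0.001  0.065]
t 20.45 p [ 0.5374 -0.1962  0.0115] F [-0.8 -0.1 -0.1] w 0.59
.621,-.2134,.012,-10.2 [-0.01, 0.08, -2.13] [0.01, -0.0, -0.0]
```

play_rows([
  [[0,0.02,-0.4],[0,0,0],59],
  [[0,0.04,-0.8],[0,0,0],59],
  [[0,0.06,-1.2],[0,0,0],59],
  [[0,0.08,-1.6],[0,0,0],59],
  [[0,0.08,-1.85],[0,0,0],59],
])

```text
time_s: 20.95
eef_pos: [0.6094, -0.2117, 0.0116]
tool_rot: [[-0.001, -0.168, -0.986], [-0.0, -0.986, 0.168], [-1.0, 0.0, 0.001]]
contact_force: [-1.8, 0.1, 1.1]
width: 0.592
```

play_rows([
  [[0,0,-0.2],[0,0,0],59],
  [[0,0,-0.26],[0,0,0],59],
  [[0,0,-0.26],[0,0,0],59],
  [[0,0,0.2],[0,0,0],59],
  [[0,0,0.8],[0,0,0],59],
])

```text
time_s: 21.45
eef_pos: [0.5774, -0.2055, 0.0116]
tool_rot: [[0.0, -0.169, -0.986], [-0.0, -0.986, 0.169], [-1.0, 0.0, -0.0]]
contact_force: [0.5, -0.6, 0.2]
width: 0.585
```

play_rows([
  [[-0.5,0,1.0],[0,0,0],59],
  [[-1.6,0,1.8],[0,0,0],59],
  [[-2.8,0,2.6],[0,0,0],59],
  [[-4.0,0,3.2],[0,0,0],59],
  [[-4.6,0,3.2],[0,0,0],59],
])

```text
time_s: 21.95
eef_pos: [0.449, -0.1838, 0.1975]
tool_rot: [[-0.0, -0.17, -0.985], [0.001, -0.985, 0.17], [-1.0, -0.001, 0.0]]
contact_force: [1.1, -0.6, 0.2]
width: 0.582
```

```bash
python3 tray.py;python3 go.py; python3 - <<'E'
from h import *
for n in ('wrist','side'):
    p,d=cams.snapshot(n);cv2.imwrite(f'pics/{n}9.png',p[:,:,::-1])
E
```

```text
side [ 17  10 135] [ 0.672 -0.226] tray [-0.001 -0.065]
side [ 19  11 160] [ 0.695 -0.101] tray [-0.001  0.062]
side [ 19  11 168] [ 0.293 -0.202] tray [-0.379 -0.109]
wrist [  45   39 1357] [ 0.298 -0.198] tray [-0.374 -0.104]
scene [13  6 59] [ 0.293 -0.198] tray [-0.379 -0.105]
scene [15  9 71] [ 0.695 -0.098] tray [-0.001  0.065]
scene [ 16  11 140] [ 0.673 -0.221] tray [-0.001 -0.061]
t 22.1 p [ 0.4521 -0.1839  0.1978] F [ 0.5  0.4 -0.9] w 0.59
```

View pics/wrist9.png

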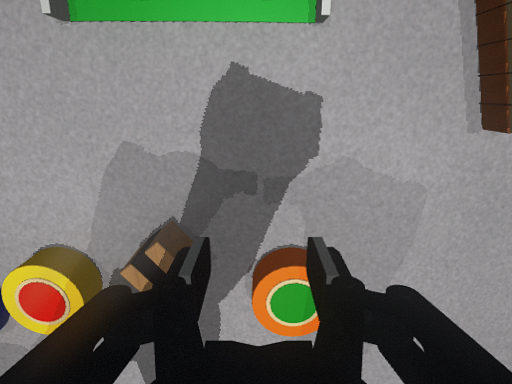

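View pics/side9.png

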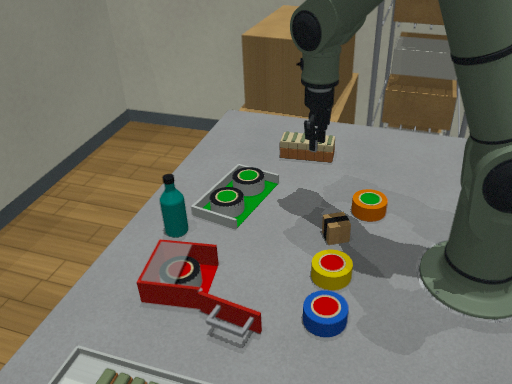

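The side view shows both green tins in the tray, and the red tin in the locker with its seal at about (181,270). The door is open and the bystanders have not moved. One numeric check on the red tin, then I'll hand in.

```bash
python3 - <<'E'
from h import *
from rig import sign_off
c=cams.calibration('side');w=plane(c,[[181,271]],.045)[0,:2]
a=.12;R=np.array([[np.cos(a),-np.sin(a)],[np.sin(a),np.cos(a)]]);l=(w-[.691,.220])@R
print(w.round(3),'locker',l.round(3))
if -.022<l[0]<.03: print(sign_off())
E
```

```text
[0.683 0.225] locker [-0.007  0.006]
the job is handed in; nothing more can be done
None
```

The job is done and handed in at about 22 s of the 72 s allowed. I hooked the locker door's handle and swung the door open. Then I pushed the red tin into the locker, followed by the two green tins into the tray, with the fingers held as a cradle behind each one.

What the last checks showed:
- **Door:** it measured about 1.84 rad just after I opened it. I did not measure it again, but the final picture still shows it wide open.
- **Red tin:** its centre is at about (-7, +6) mm in the locker's frame, and it is fully inside if x is between -25 and +17 mm. This came from one pixel read by hand, because the clear top hides part of the seal from the colour mask.
- **Green tins:** they are at about (-1, +63) and (-1, -63) mm in the tray's frame, both fully inside. The two fixed cameras agree to about 5 mm.
- **Everything else:** the final picture shows the bottle, carton and loaf standing, judged by eye. The orange decoy's measured position is unchanged, and the yellow and blue ones had not moved when last measured.
- **Forces:** contact readings stayed under about 5 N at the end of each move.

No check failed.

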